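Close and lock the gearbox inspection cover

ROBOT

A 6-joint arm with a two-finger parallel gripper is mounted at the origin on the work surface. World frame = base frame: x ahead of the robot, y to its left, z up, the work surface at z = 0. Lengths are in mm, angles in rad, forces in N, time in s.
With the tool pointing down it reaches from about 200 to 875 mm from the base axis. Payload 3.4 kg.
Tool frame: the origin (TCP) lies where the fingers leave the gripper's body, on its centre line; the fingertips stand 97 mm ahead of it and the grasp point (between the pads) lies 78 mm ahead of it (ctrl.tcp_to_tips is the distance from the TCP to the fingertips, in mm); z points along the fingers, y is the direction in which the jaws open and shut (so a half turn about z gives the same grasp; the last joint's range is limited). The gripper opens to 94 mm and grips with 3 to 60 N. Pads are 16 mm wide; open, the fingers measure 119 mm over their backs; the gripper's body (75 mm by 177 mm) begins 78 mm behind the grasp point.
Start: joints at [1.188, 0.276, 1.505, -0, 1.361, -0.121], TCP at [148.834, 555.431, 302.693] pointing down, gripper open.
Joint ranges: [-2.89, 2.89], [-0.75, 2.08], [0.22, 2.7], [-1.18, 4.32], [0.11, 2.71], [-2.7, 2.7]. Speed limits (rad/s): [2.57, 2.57, 3.14, 3.14, 3.14, 3.14].

INTERFACE

Orientations are given as a 3x3 rotation matrix whose columns are the frame's x, y, z axes.
In Python, from station import ctrl gives the robot as it stands.
- The arm moves only by the tool carry_out, never from a script. Its argument "plan" is a list that holds one entry, the list of rows, each a list of 5 numbers: the shift along the tool's x, y, z in units of 60 mm (1.0 is 60 mm), then the turn about the tool's z in units of 10 degrees (1.0 is 10 degrees), then the closure in counts, from 0 (fully open) to 255 (shut). A call has 1 to 8 rows; each row shifts and turns the commanded pose from where the row before left it, along the tool's axes as they then stand; what a row does not reach is not made up. A row lasts 1/8 s, in which the tool goes at most 62.5 mm and 10.7 degrees, less where a joint would pass 70% of its speed; a pose out of reach is approached as far as the arm can. A call is refused whole if a number of a shift passes 1 or a number of a turn 1, either way. A call with a gripper value outside its range is refused whole. The fingers move at their own pace and stop on an object; "squeeze" is the grip in N (left out, the last holds). Time passes only in rows, so rows that do not move let the fingers close. It gives the time, the measured TCP pose, the force and the opening at its end, in the units of the state.
- ctrl.sense(): the state, without advancing time (a new reading comes with each control period).
- ctrl.capture(name): name is "side" or "top" or "wrist"; returns a dict with "pixels" (420x560x3 uint8, red, green, blue), "vfov" (degrees; the focal length in pixels is half the picture's height over the tangent of half this angle, whatever the lens; pixels are square), "cx", "cy" (the principal point, pixels), "distortion" ([k1, k2, p1, p2, k3] as OpenCV has them; the pictures are not rectified), "rvec" (rotation vector, rad) and "tvec" (3), from world to camera coordinates, as OpenCV has them. Camera axes: x right, y down, z forward; pixel columns grow to the right and rows downward; lengths in mm; the calibration is good to about 2 mm. A picture is of the moment at which its call begins. There is no depth.
- ctrl.sign_off(): hands the job in, once; it reports no verdict.
The state is a dict: "clock": time; "qpos": joint angles; "joint_velocities": joint speeds; "effort": joint torques, N m; "position": TCP position; "ee_rot": TCP orientation; "wrist_force": force on the tool from outside, world axes, zero at the start; "wrist_torque": the same for the moment, N m; "grip_width": finger opening in mm.
Only numpy, scipy, OpenCV 4.12 (cv2) and the standard library are available. Lean on these libraries where they do the work, as an engineer would, in place of code of your own. Each camera call takes 0.05 s, during which the arm holds its last target. There are 200 camera calls.

TASK

Push the gearbox's sliding inspection cover fully home by its upright tab. Then lock it by turning the three captive lever bolts clockwise (seen from above) to their end stops: first the one with the long lever, and only then the two with short levers, in either order. Leave everything else on and around the gearbox where it is.

Things in the scene. Friction and masses are not known exactly. Their poses are not given: they have to be found in the camera images.
- gearbox: grey cast gearbox bolted to the bench, 180 (x) x 300 (y) mm, foot flange 210 x 320, top 60 mm up, with two 49 mm wide aluminium guide strips along y at x = -66 and +66 mm, tops 70 mm up. Origin: centre of its underside. Between the strips a slot with gears, closed by a sliding cover. The three captive bolts stand at (65, 0), (-65, 85), (-65, -85) mm; which stands where changes.
- cover (a joint): travel in m of the dark steel sliding cover plate (81 x 190 mm, 6 mm thick, its top 66 mm over the bench) along the gearbox's -y direction: starts 0 to 0.02 (slot partly open), 0.07 = home against its end stop. It takes about 3 N to slide, and stays.
- cover_tab (a point): centre of the top edge of the upright push tab on the cover, 90 mm over the bench. The tab stands 24 mm above the cover, is 50 mm wide (gearbox x) and 8 mm thick (gearbox y), at the cover's +y end.
- bolt_long (a joint): angle of the long-levered captive bolt in rad: 0 = fully loose, grows as it turns clockwise seen from above, 2.1 = end stop (tight). Starts 0 to 0.45. It is stiff (about 0.2 N m) and stays where it is left.
- bolt_long_hub (a point): point on the upright turning axis of the long-levered captive bolt, at the height of the lever's centre line (96 mm above the bench). Black conical hub of 34 mm diameter, its top 13 mm above this point.
- bolt_long_end (a point): outer end of the lever of the long-levered captive bolt: a level round black bar of 14 mm diameter that reaches 80 mm from the axis, with 19 mm or more of free space under it. Direction hub to end, anticlockwise from the gearbox's +x: 240 deg at joint 0, 120 deg at the end stop.
- bolt_short1 (a joint): angle of one short-levered captive bolt in rad: 0 = fully loose, grows as it turns clockwise seen from above, 2.1 = end stop (tight). Starts 0 to 0.45. It is stiff (about 0.2 N m) and stays where it is left.
- bolt_short1_hub (a point): point on the upright turning axis of one short-levered captive bolt, at the height of the lever's centre line (96 mm above the bench). Black conical hub of 24 mm diameter, its top 13 mm above this point.
- bolt_short1_end (a point): outer end of the lever of one short-levered captive bolt: a level round black bar of 12 mm diameter that reaches 56 mm from the axis, with 19 mm or more of free space under it. Direction hub to end, anticlockwise from the gearbox's +x: 240 deg at joint 0, 120 deg at the end stop.
- bolt_short2 (a joint): angle of the other short-levered captive bolt in rad: 0 = fully loose, grows as it turns clockwise seen from above, 2.1 = end stop (tight). Starts 0 to 0.45. It is stiff (about 0.2 N m) and stays where it is left.
- bolt_short2_hub (a point): point on the upright turning axis of the other short-levered captive bolt, at the height of the lever's centre line (96 mm above the bench). Black conical hub of 24 mm diameter, its top 13 mm above this point.
- bolt_short2_end (a point): outer end of the lever of the other short-levered captive bolt: a level round black bar of 12 mm diameter that reaches 56 mm from the axis, with 19 mm or more of free space under it. Direction hub to end, anticlockwise from the gearbox's +x: 240 deg at joint 0, 120 deg at the end stop.
- socket: steel socket, 24 mm diameter, 30 mm high, standing on the gearbox's far strip. Bystander. Origin under its centre.
- hexbolt: loose steel bolt 34 mm high standing on its 22 mm head on the gearbox's far strip. Bystander. Origin under its centre.
- wrench: steel wrench, 190 mm, lying flat on the bench at the gearbox's near side. Bystander.
- screwdriver: screwdriver, 200 mm, lying on the bench beyond the gearbox. Bystander.
- spray_can: white spray can, 60 mm diameter, 170 mm high, upright. Bystander. Origin under its centre.
- drill: grey cordless drill standing on its battery, about 180 mm high. Bystander. Origin under its battery.
- carton: cardboard carton 100 x 130 x 70 mm. Bystander. Origin under its centre.

How it is judged (in metres and radians):
On the way, in this order (a step that is already met when the one before it is completed fails the run):
1. the cover is pushed home (value of joint cover above 0.067 m), for 0.2 s.
2. the long-levered bolt is turned to its end stop (value of joint cover above 0.067 m and value of joint bolt_long above 2 rad), for 0.2 s.
3. both short-levered bolts are turned to their end stops (value of joint each of bolt_short1, bolt_short2 above 2 rad), for 0.2 s.
At the end, for the whole second after the job is handed in: The cover is home (joint above 0.067 of 0.070 m) and at rest, and all three bolts are at their end stops (joints above 2.0 of 2.1 rad) (all of step 2 and all of step 3 and velocity of joint cover below 0.01 m/s); the robot touches nothing.
It fails at once if the long-levered bolt is tightened (past 0.9 rad) while the cover is not home (below 0.064 m) (value of joint bolt_long above 0.9 rad and value of joint cover below 0.064 m).
It fails at once if a short-levered bolt is tightened (past 0.9 rad) before the long-levered one is tight (2.0 rad) (value of joint any of bolt_short1, bolt_short2 above 0.9 rad and value of joint bolt_long below 2 rad).
It fails at once if a bystander is moved by more than 30 mm (distance of any of socket, hexbolt, wrench, screwdriver, spray_can, drill, carton from where it was at the start of the episode above 0.03 m).
It also fails if it takes over 58 s, if anything falls off the work surface, if the arm or the gripper's body presses on something with over 40 N, if the wrist force passes 120 N, or if a joint passes its speed limit or range.

## Working session

There is one attempt and no reset: what is moved stays moved. The work goes in short steps, Python scripts to look and compute and a tool call to move; the robot and the scene stay as the last step left them, time stands still between calls to the robot, and variables do not carry over. Pictures are saved under pics/ and viewed, about 8 in all and at most 12, crops included, and the job is handed in when it is done.

Besides the shell and the picture viewer there is one more tool, called after "Call:" by a JSON object that holds its "api" and its "payload", one argument or row to a line. carry_out: Moves the arm, as the interface text tells. Its arguments: {"type":"object","properties":{"plan":{"type":"array"},"squeeze":{"type":"number"}},"required":["plan"]}

```bash
mkdir -p pics; cat > h.py <<'E'
import numpy as np,cv2
from station import ctrl
def snap(name,fn):
    c=ctrl.capture(name); cv2.imwrite('pics/'+fn,c['pixels'][:,:,::-1]); np.save('pics/'+fn[:-4]+'.npy',{k:v for k,v in c.items() if k!='pixels'},allow_pickle=True); return c
def K(c):
    f=210/np.tan(np.radians(c['vfov'])/2); return np.array([[f,0,c['cx']],[0,f,c['cy']],[0,0,1.]])
def load(fn): return np.load('pics/'+fn+'.npy',allow_pickle=True).item()
def proj(c,P): return cv2.projectPoints(np.float64(P).reshape(-1,3),np.float64(c['rvec']),np.float64(c['tvec']),K(c),np.float64(c['distortion']))[0].reshape(-1,2)
def unp(c,px,z):
    p=cv2.undistortPoints(np.float64(px).reshape(-1,1,2),K(c),np.float64(c['distortion'])).reshape(-1,2)
    R=cv2.Rodrigues(np.float64(c['rvec']))[0]; t=np.float64(c['tvec']).ravel(); o=-R.T@t
    d=np.c_[p,np.ones(len(p))]@R; return o+d*((np.array(z)-o[2])/d[:,2])[:,None]
E
python3 - <<'E'
from h import *
for n in('top','side'): c=snap(n,n+'0.png'); print(n,c['vfov'],np.array(c['rvec']).ravel(),np.array(c['tvec']).ravel())
s=ctrl.sense(); print(s['clock'],s['position'],s['ee_rot'],s['wrist_force'],s['grip_width'],ctrl.tcp_to_tips)
E
```

```text
top 57.50524872114945 [ 2.12203116 -2.18279337  0.12198537] [  48.81267475  600.64253035 1231.75051427]
side 53.19239277886489 [ 2.21809083 -0.08470157  0.01503691] [-568.11034093   98.48272303 1260.13221872]
0.1 [148.71190844 555.08889812 301.91334702] [[-9.65917303e-01  2.58850190e-01 -5.84674004e-04]
 [ 2.58850785e-01  9.65916205e-01 -1.46821070e-03]
 [ 1.84699475e-04 -1.56951345e-03 -9.99998751e-01]] [-0.94588836  0.36845252  0.34822163] 93.73539596924631 97.19999999999999
```

View pics/top0.png

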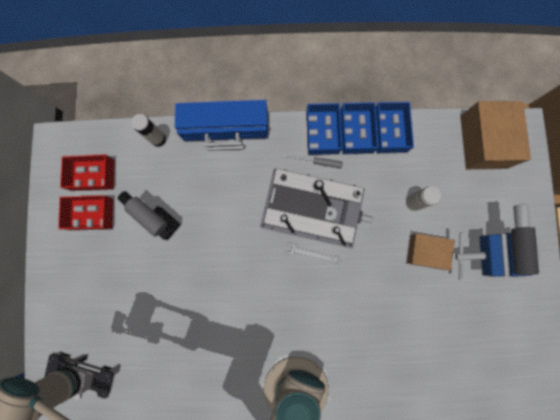

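View pics/side0.png

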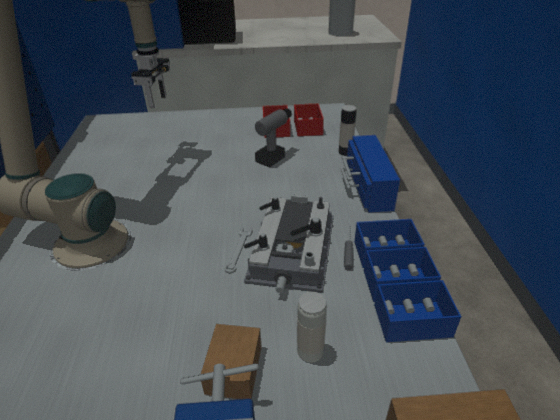

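The top view shows the gearbox at about (313,207) with its hubs near (320,185), (285,219) and (340,232). I'll enlarge both views.

```bash
python3 - <<'E'
from h import *
a=cv2.imread('pics/top0.png')[155:260,250:385]; b=cv2.imread('pics/side0.png')[185:295,230:350]
a=cv2.resize(a,None,fx=5.9,fy=5.7,interpolation=cv2.INTER_CUBIC)
cv2.imwrite('pics/topc.png',a)
b=cv2.resize(b,None,fx=5.4,fy=5.4,interpolation=cv2.INTER_CUBIC); cv2.imwrite('pics/sidec.png',b)
c=load('top0')
print(unp(c,[(320,185),(285,219),(340,232),(313,207)],[109,109,109,70]))
E
```

```text
[[ 656.30875467  -95.09242301  109.        ]
 [ 552.09629141   18.21078706  109.        ]
 [ 506.62970124 -151.31120538  109.        ]
 [ 591.86475148  -73.35579714   70.        ]]
```

View pics/topc.png

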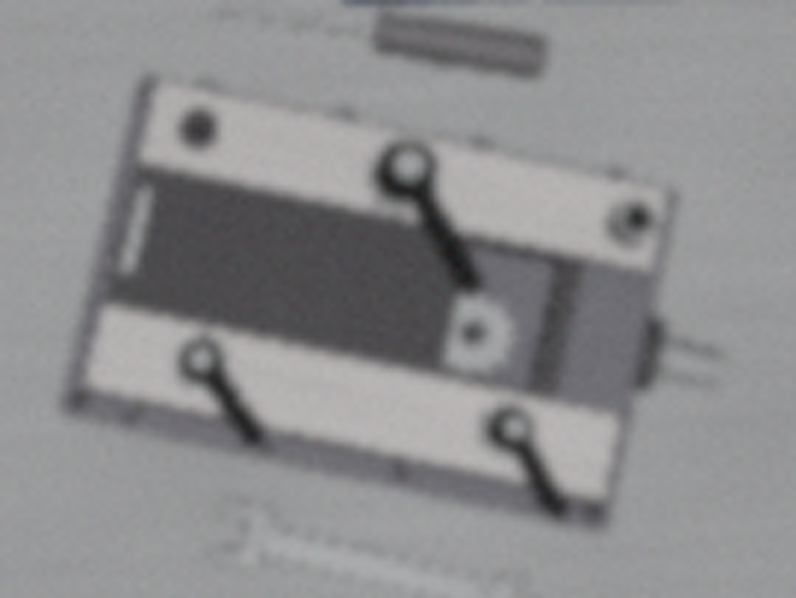

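```bash
python3 - <<'E'
from h import *
c=load('top0')
m=lambda L:[(250+u/5.9-.4,155+v/5.7-.4) for u,v in L]
hub=unp(c,m([(410,165),(203,358),(515,427)]),[109]*3)[:,:2]
end=unp(c,m([(470,288),(262,440),(560,512)]),[96]*3)[:,:2]
tab=unp(c,m([(152,188),(126,272)]),[90]*2)[:,:2]
loc=np.array([[65,0],[-65,85],[-65,-85.]])
# rigid fit
a=loc-loc.mean(0);b=hub-hub.mean(0)
th=np.arctan2((a[:,0]*b[:,1]-a[:,1]*b[:,0]).sum(),(a*b).sum())
R=np.array([[np.cos(th),-np.sin(th)],[np.sin(th),np.cos(th)]]);t=hub.mean(0)-R@loc.mean(0)
print('yaw',np.degrees(th),'org',t,'res',hub-(loc@R.T+t))
print('hub',loc@R.T+t)
d=(end-hub)@R;print('len',np.hypot(*d.T),'ang',np.degrees(np.arctan2(d[:,1],d[:,0]))%360)
print('tab',tab,(tab-t)@R)
p=ctrl.sense()['position'][:2];print('tcp local',(p-t)@R, 'jawyaw')
E
```

```text
yaw -14.496835489130449 org [598.59114424 -76.49984748] res [[-0.48749827  0.35055622]
 [ 0.22691733 -0.90437923]
 [ 0.26058094  0.55382301]]
hub [[ 661.52163964  -92.77107205]
 [ 556.93840405   22.06510184]
 [ 514.38289364 -142.52234767]]
len [74.40098408 54.08432187 52.28292367] ang [218.79877372 228.25276208 221.41859619]
tab [[655.47564449  46.05994752]
 [608.34387362  61.30884421]] [[ 24.39341283 132.89737066]
 [-25.05495505 135.86243212]]
tcp local [-593.65916141  498.86317809] jawyaw
```

View pics/sidec.png

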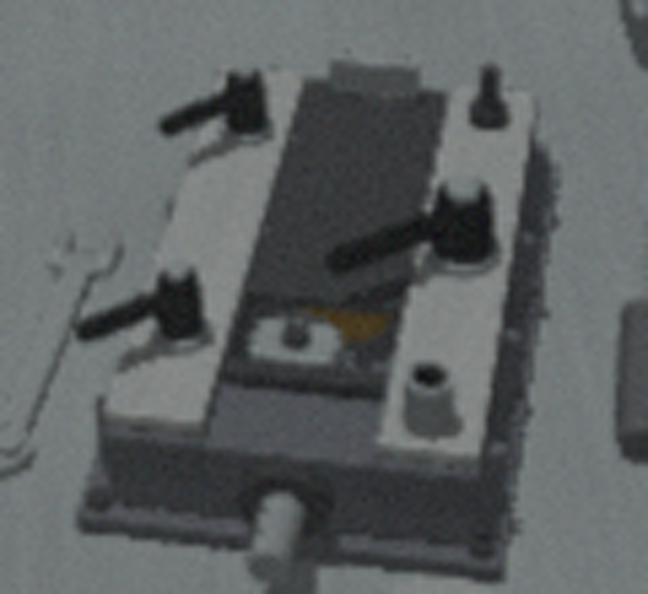

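The fit is consistent: yaw about −14.5°, hub residuals under 1 mm. The side view shows the tab at the far (+y) end, the socket and hexbolt on the far strip, and all levers still near their loose ends. The tool axes already nearly match the gearbox axes, so no turn is needed. I'll move above the start of the tab with the gripper closed.

Call:
{"api": "carry_out", "payload": {
  "plan": [
    [[-0.82,-0.46,0,0,255],[-0.82,-0.46,0,0,255],[-0.82,-0.46,0,0,255],[-0.82,-0.46,0,0,255],[-0.82,-0.46,0,0,255],[-0.82,-0.46,0,0,255],[-0.82,-0.46,0,0,255],[-0.82,-0.46,0,0,255]]
  ],
  "squeeze": 20
}}

```text
clock: 1.1
position: [472.8, 238.8, 302.4]
ee_rot: [[-0.966, 0.259, -0.0], [0.259, 0.966, 0.0], [0.0, 0.0, -1.0]]
wrist_force: [0.6, -0.4, 0.4]
grip_width: 17.6
```

Call:
{"api": "carry_out", "payload": {
  "plan": [
    [[-0.82,-0.46,0,0,255],[-0.82,-0.46,0,0,255],[-0.82,-0.46,0,0,255],[-0.82,-0.46,0,0,255],[0,0,0,0,255]]
  ]
}}

```text
clock: 1.72
position: [635.8, 79.5, 301.1]
ee_rot: [[-0.965, 0.263, -0.001], [0.263, 0.965, -0.001], [0.0, -0.001, -1.0]]
wrist_force: [-0.5, -0.2, 0.4]
grip_width: 0.4
```

```bash
cat >> h.py <<'E'
th=np.radians(-14.497);G=np.array([[np.cos(th),-np.sin(th)],[np.sin(th),np.cos(th)]]);T=np.array([598.6,-76.5])
def st():
    s=ctrl.sense(); p=np.array(s['position']);R=np.array(s['ee_rot']);tip=p+R[:,2]*97.2
    print('t',round(s['clock'],2),'tip local',((tip[:2]-T)@G).round(1),'z',tip[2].round(1),'F local',(np.array(s['wrist_force'])[:2]@G).round(1),round(s['wrist_force'][2],1),'w',round(s['grip_width'],1),'R',R[:2,1].round(3))
    return s
def goto(x,y,z):
    s=ctrl.sense(); p=np.array(s['position']);R=np.array(s['ee_rot']);tip=p+R[:,2]*97.2
    w=np.r_[G@[x,y]+T,z]; print('to',(x,y,z),'tool units',(R.T@(w-tip)/60).round(3))
E
python3 - <<'E'
from h import *
st();goto(0,168,77)
c=snap('wrist','w1.png');im=cv2.imread('pics/w1.png')
cv2.imwrite('pics/w1b.png',cv2.resize(im,(784,588)))
E
```

```text
t 1.73 tip local [ -3.1 160.2] z 203.9 F local [-0.5 -0.3] 0.4 w 0.4 R [0.263 0.965]
to (0, 168, 77) tool units [-0.051  0.132  2.115]
```

View pics/w1b.png

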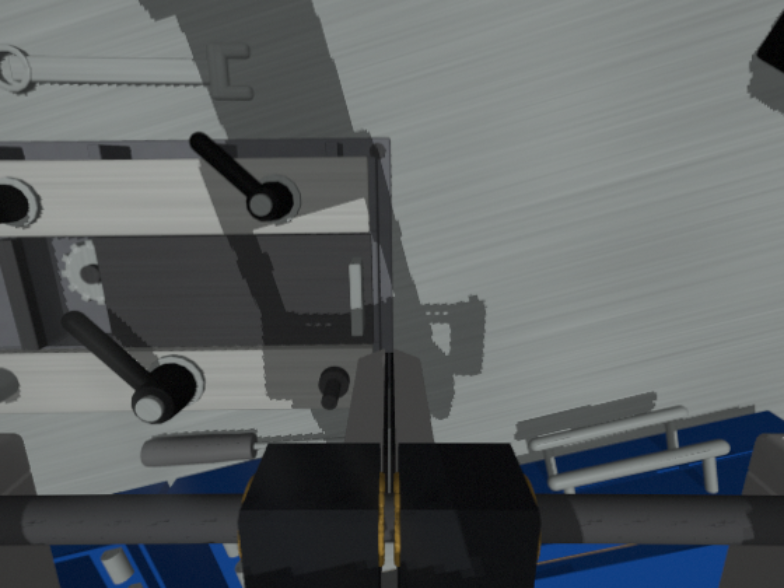

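The closer wrist view shows the tab top at (356,300), the +y short hub at (262,204) with its end at (197,138), and the long hub at (150,405) with its end at (70,318). I'll check these against the top-camera fit.

```bash
python3 - <<'E'
from h import *
c=load('w1')
P=[(355,264),(357,335),(262,204),(150,405),(198,139),(71,319),(390,355)]
w=unp(c,np.array(P)/1.4,[90,90,109,109,96,96,107])
print(((w[:,:2]-T)@G).round(1))
E
```

```text
[[-23.2 138.7]
 [ 25.7 138.4]
 [-63.5  87.4]
 [ 65.9   1.9]
 [-99.9  50.2]
 [  9.8 -46.5]
 [ 33.2 160.5]]
```

Call:
{"api": "carry_out", "payload": {
  "plan": [
    [[-0.05,0.18,0.7,0,255],[0,0,0.7,0,255],[0,0,0.7,0,255],[0,0,0,0,255]]
  ]
}}

```text
clock: 2.28
position: [635.7, 93.6, 173.5]
ee_rot: [[-0.966, 0.257, -0.009], [0.257, 0.966, 0.0], [0.009, -0.002, -1.0]]
wrist_force: [-0.4, 0.7, -0.5]
grip_width: 0.5
```

```bash
python3 - <<'E'
from h import *
st();goto(0,70,78)
E
```

```text
t 2.27 tip local [ -7.5 173.8] z 76.3 F local [-0.6  0.6] -0.5 w 0.5 R [0.257 0.966]
to (0, 70, 78) tool units [-0.137 -1.729 -0.026]
```

Call:
{"api": "carry_out", "payload": {
  "plan": [
    [[-0.12,0,0,0,255],[0,-0.2,0,0,255],[0,-0.2,0,0,255],[0,-0.2,0,0,255],[0,-0.2,0,0,255],[0,-0.2,0,0,255],[0,0,0,0,255]]
  ]
}}

```text
clock: 3.15
position: [631.1, 30.5, 178.0]
ee_rot: [[-0.966, 0.26, 0.003], [0.26, 0.966, -0.002], [-0.003, -0.001, -1.0]]
wrist_force: [0.9, 0.5, 4.0]
grip_width: 0.5
```

```bash
python3 - <<'E'
from h import *
st()
E
```

```text
t 3.15 tip local [  5.  111.6] z 80.8 F local [0.7 0.7] 4.0 w 0.5 R [0.26  0.966]
```

Call:
{"api": "carry_out", "payload": {
  "plan": [
    [[0,-0.08,0,0,255],[0,-0.08,0,0,255],[0,-0.08,0,0,255],[0,0,0,0,255]]
  ]
}}

```text
clock: 3.65
position: [628.6, 20.9, 178.1]
ee_rot: [[-0.965, 0.261, 0.006], [0.261, 0.965, 0.007], [-0.004, 0.008, -1.0]]
wrist_force: [4.1, 10.1, 5.5]
grip_width: 0.6
```

```bash
python3 - <<'E'
from h import *
st()
E
```

```text
t 3.65 tip local [  5.  102.6] z 80.9 F local [ 1.5 10.8] 5.5 w 0.6 R [0.261 0.965]
```

```bash
python3 - <<'E'
from h import *
a=snap('side','s2.png');b=snap('wrist','w2.png');st()
A=cv2.resize(cv2.imread('pics/s2.png')[170:295,230:350],None,fx=3.2,fy=3.2,interpolation=cv2.INTER_CUBIC)
B=cv2.resize(cv2.imread('pics/w2.png')[:300],(int(560*400/300*.55),400)) if 0 else cv2.resize(cv2.imread('pics/w2.png')[:,80:480],(400,400))
cv2.imwrite('pics/c2.png',np.hstack([A[:400],np.array(B)]))
E
```

```text
t 3.75 tip local [  5.  102.7] z 80.9 F local [ 1.4 10.2] 4.4 w 0.4 R [0.26  0.965]
```

View pics/c2.png

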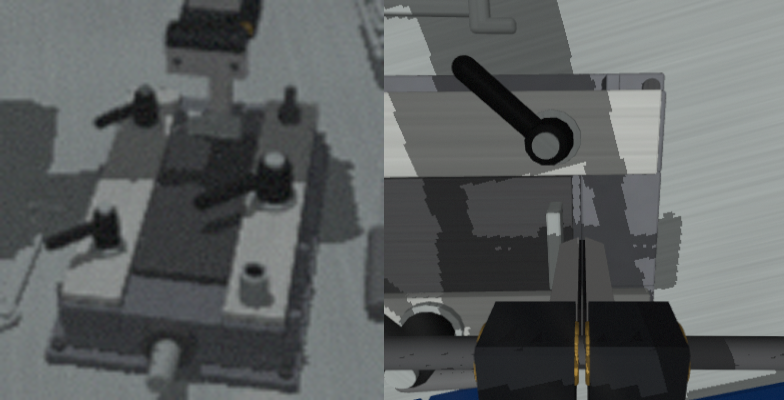

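The side view shows the slot closed, with the fingertips against the tab. I'll press a little more to confirm it is against the stop.

Call:
{"api": "carry_out", "payload": {
  "plan": [
    [[0,-0.1,0,0,255],[0,0,0,0,255],[0,0,0,0,255]]
  ]
}}

```text
clock: 4.12
position: [628.2, 19.8, 178.2]
ee_rot: [[-0.965, 0.262, 0.009], [0.262, 0.965, 0.016], [-0.005, 0.018, -1.0]]
wrist_force: [6.3, 21.0, 4.2]
grip_width: 0.2
```

```bash
python3 - <<'E'
from h import *
st()
print(((unp(load('w2'),[(248,221),(249,246)],[90,90])[:,:2]-T)@G).round(1))
E
```

```text
t 4.12 tip local [  5.1 102.4] z 81.1 F local [ 0.9 21.9] 4.2 w 0.2 R [0.262 0.965]
[[-24.3  86.9]
 [ -9.7  86.9]]
```

The force doubled with no motion, so the cover is against its stop. Tab travel is about 52 mm. I'll back off, lift, and go to the long lever's −y side.

Call:
{"api": "carry_out", "payload": {
  "plan": [
    [[0,0.4,0,0,255],[0,0.2,-0.8,0,255],[-0.15,-0.8,-0.2,0,255],[-0.15,-0.8,0,0,255],[-0.15,-0.9,0,0,255],[-0.15,-0.9,0,0,255],[0,0,0,0,255]]
  ]
}}

```text
clock: 5.0
position: [614.6, -163.5, 235.6]
ee_rot: [[-0.965, 0.264, -0.004], [0.264, 0.965, -0.002], [0.003, -0.003, -1.0]]
wrist_force: [-0.9, -0.8, 0.4]
grip_width: 0.6
```

```bash
cat >> h.py <<'E'
def arc(hub,r,rad,a0,a1,n):
    A=np.radians(np.linspace(a0,a1,n)); out=[]
    for a in A:
        nn=np.array([-np.sin(a),np.cos(a)])  # behind (anticlockwise side is +); motion clockwise
        d=rad+8*abs(nn[0])+12.5*abs(nn[1]); out.append(np.array(hub)+r*np.array([np.cos(a),np.sin(a)])+nn*d)
    return np.array(out)
E
python3 - <<'E'
from h import *
st();goto(41,-62,82);w=arc((65.5,1),58,7,221,118,11);print(w.round(1));d=np.diff(w,axis=0)/60;print((d*[-1,1]).round(2).tolist())
c=snap('top','t3.png');cv2.imwrite('pics/t3c.png',cv2.resize(c['pixels'][155:260,250:385,::-1],None,fx=5.9,fy=5.7,interpolation=cv2.INTER_CUBIC))
E
```

```text
t 5.0 tip local [ 36.9 -80.5] z 138.4 F local [-0.7 -1. ] 0.4 w 0.6 R [0.264 0.965]
to (41, -62, 82) tool units [-0.066  0.312  0.939]
[[ 36.  -53.4]
 [ 26.8 -47.4]
 [ 18.6 -39.4]
 [ 12.  -29.6]
 [  7.4 -18.3]
 [  4.7  -8.8]
 [  3.6   1.5]
 [  4.6  12.3]
 [  7.7  23.1]
 [ 13.1  33.5]
 [ 20.7  42.9]]
[[0.15, 0.1], [0.14, 0.13], [0.11, 0.16], [0.08, 0.19], [0.05, 0.16], [0.02, 0.17], [-0.02, 0.18], [-0.05, 0.18], [-0.09, 0.17], [-0.13, 0.16]]
```

Call:
{"api": "carry_out", "payload": {
  "plan": [
    [[-0.07,0.31,0,0,255],[0,0,0.5,0,255],[0,0,0.45,0,255],[0,0,0,0,255]]
  ]
}}

```text
clock: 5.55
position: [624.4, -138.8, 177.4]
ee_rot: [[-0.967, 0.256, -0.005], [0.256, 0.967, 0.002], [0.006, 0.001, -1.0]]
wrist_force: [-0.1, 0.6, 0.3]
grip_width: 0.5
```

```bash
python3 - <<'E'
from h import *
st();goto(36,-53.4,82)
E
```

```text
t 5.55 tip local [ 40.1 -53.8] z 80.2 F local [-0.3  0.6] 0.3 w 0.5 R [0.256 0.967]
to (36, -53.4, 82) tool units [ 0.068  0.006 -0.029]
```

Call:
{"api": "carry_out", "payload": {
  "plan": [
    [[0.07,0,0,0,255],[0.15,0.1,0,0,255],[0.14,0.13,0,0,255],[0.11,0.16,0,0,255],[0.08,0.19,0,0,255],[0.05,0.16,0,0,255],[0,0,0,0,255]]
  ]
}}

```text
clock: 6.42
position: [601.1, -88.2, 179.3]
ee_rot: [[-0.966, 0.258, -0.003], [0.258, 0.966, 0.002], [0.003, 0.001, -1.0]]
wrist_force: [0.5, -0.3, 0.5]
grip_width: 0.6
```

```bash
python3 - <<'E'
from h import *
st();goto(4.7,-8.8,82)
E
```

```text
t 6.42 tip local [  5.  -10.6] z 82.1 F local [ 0.6 -0.2] 0.5 w 0.6 R [0.258 0.966]
to (4.7, -8.8, 82) tool units [0.005 0.03  0.002]
```

```bash
python3 - <<'E'
from h import *
snap('side','s4.png');snap('wrist','w4.png')
A=cv2.resize(cv2.imread('pics/s4.png')[170:295,230:350],None,fx=3.2,fy=3.2,interpolation=cv2.INTER_CUBIC)[:400]
B=cv2.resize(cv2.imread('pics/w4.png')[:,80:480],(400,400))
cv2.imwrite('pics/c4.png',np.hstack([A,B]))
E
```

```text
(no output)
```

View pics/c4.png

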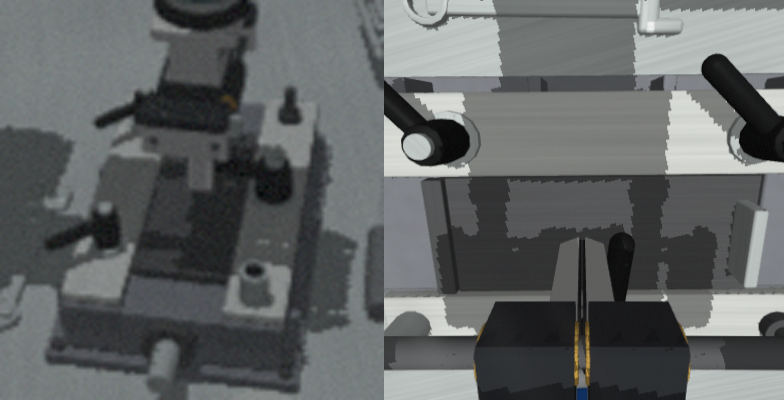

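The lever has moved and now lies next to the fingertip, near 175°, with its end at (622,245). I'll continue the sweep.

Call:
{"api": "carry_out", "payload": {
  "plan": [
    [[0.02,0.19,0,0,255],[-0.02,0.18,0,0,255],[-0.05,0.18,0,0,255],[-0.09,0.17,0,0,255],[-0.1,0.12,0,0,255],[0,0,0,0,255]]
  ]
}}

```text
clock: 7.28
position: [628.9, -43.9, 179.1]
ee_rot: [[-0.966, 0.259, -0.002], [0.259, 0.966, 0.001], [0.002, 0.001, -1.0]]
wrist_force: [-1.6, -1.3, 0.6]
grip_width: 0.5
```

```bash
python3 - <<'E'
from h import *
st();goto(20.7,42.9,82)
E
```

```text
t 7.28 tip local [21.  39.2] z 81.9 F local [-1.2 -1.7] 0.6 w 0.5 R [0.259 0.966]
to (20.7, 42.9, 82) tool units [ 0.006  0.061 -0.002]
```

Call:
{"api": "carry_out", "payload": {
  "plan": [
    [[-0.08,0.06,0,0,255],[0,0,0,0,255]]
  ]
}}

```text
clock: 7.52
position: [630.8, -43.2, 178.8]
ee_rot: [[-0.966, 0.258, -0.01], [0.258, 0.966, -0.001], [0.01, -0.004, -1.0]]
wrist_force: [-8.4, -5.5, 2.4]
grip_width: 0.8
```

```bash
python3 - <<'E'
from h import *
st();goto(20.7,42.9,82)
E
```

```text
t 7.53 tip local [21.9 39.9] z 81.6 F local [-6.7 -7.4] 2.4 w 0.8 R [0.258 0.966]
to (20.7, 42.9, 82) tool units [ 0.021  0.049 -0.006]
```

Call:
{"api": "carry_out", "payload": {
  "plan": [
    [[-0.08,0.05,0,0,255],[0,0,0,0,255],[0,0,0,0,255]]
  ]
}}

```text
clock: 7.9
position: [632.1, -42.8, 178.6]
ee_rot: [[-0.966, 0.257, -0.02], [0.258, 0.966, -0.004], [0.018, -0.009, -1.0]]
wrist_force: [-18.2, -8.4, 8.1]
grip_width: 0.6
```

```bash
python3 - <<'E'
from h import *
st()
E
```

```text
t 7.9 tip local [22.2 40.2] z 81.5 F local [-15.5 -12.7] 8.1 w 0.6 R [0.257 0.966]
```

End stop reached: 20 N with no motion. I'll lift away, move to the +y short bolt and look from above.

Call:
{"api": "carry_out", "payload": {
  "plan": [
    [[0.2,-0.2,0,0,255],[0.1,-0.1,-0.5,0,255],[0.5,0,-0.5,0,255],[0.7,0.1,0,0,255],[0,0,0,0,255]]
  ]
}}

```text
clock: 8.52
position: [547.9, -27.5, 240.5]
ee_rot: [[-0.966, 0.259, 0.001], [0.259, 0.966, 0.002], [-0.0, 0.002, -1.0]]
wrist_force: [1.3, 0.3, 0.3]
grip_width: 0.6
```

```bash
python3 - <<'E'
from h import *
st()
for hub in((-64,86.5),(-64,-83.5)):
    w=arc(hub,40,6,226,118,11);a=np.radians(226);p=w[0]+10*np.array([-np.sin(a),np.cos(a)])
    goto(*p,82);print(w[[0,-1]].round(1));d=np.diff(w,axis=0)/60;print((d*[-1,1]).round(2).tolist())
snap('wrist','w5.png');cv2.imwrite('pics/w5b.png',cv2.resize(cv2.imread('pics/w5.png'),(784,588)))
E
```

```text
t 8.53 tip local [-61.3  35. ] z 143.3 F local [1.2 0.6] 0.3 w 0.6 R [0.259 0.966]
to (np.float64(-69.89110735726213), np.float64(36.582432605424245), 82) tool units [0.143 0.022 1.022]
[[-77.1  43.5]
 [-99.5 112.9]]
[[0.13, 0.05], [0.12, 0.08], [0.1, 0.11], [0.08, 0.13], [0.05, 0.12], [0.04, 0.12], [0.01, 0.13], [-0.02, 0.14], [-0.05, 0.14], [-0.09, 0.13]]
to (np.float64(-69.89110735726213), np.float64(-133.41756739457577), 82) tool units [ 0.119 -2.811  1.015]
[[ -77.1 -126.5]
 [ -99.5  -57.1]]
[[0.13, 0.05], [0.12, 0.08], [0.1, 0.11], [0.08, 0.13], [0.05, 0.12], [0.04, 0.12], [0.01, 0.13], [-0.02, 0.14], [-0.05, 0.14], [-0.09, 0.13]]
```

View pics/w5b.png

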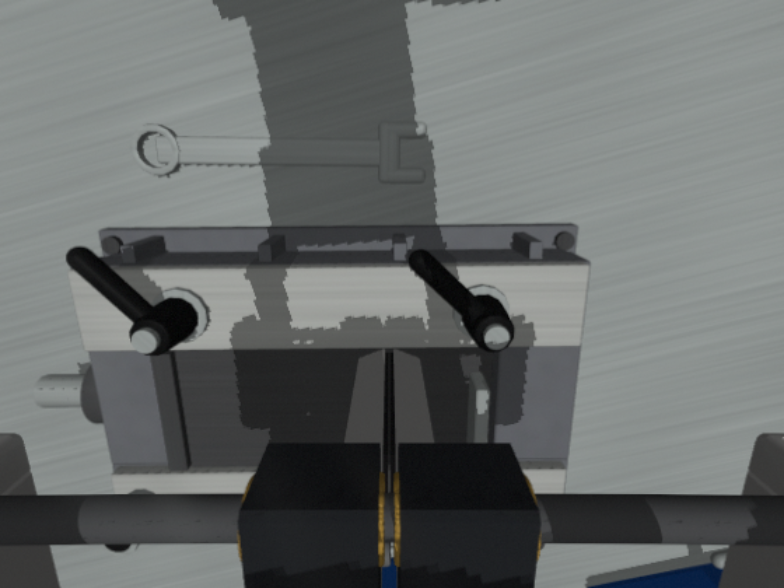

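Both short levers are still in place: the +y hub top at (495,335) with its end at (415,256), and the −y hub at (148,341) with its end at (75,254). I'll go down behind the +y lever.

Call:
{"api": "carry_out", "payload": {
  "plan": [
    [[0.14,0.02,0,0,255],[0,0,0.5,0,255],[0,0,0.52,0,255],[0,0,0,0,255]]
  ]
}}

```text
clock: 9.07
position: [541.3, -25.6, 176.1]
ee_rot: [[-0.966, 0.259, -0.005], [0.259, 0.966, 0.001], [0.005, 0.0, -1.0]]
wrist_force: [-0.7, 0.2, -0.3]
grip_width: 0.3
```

```bash
python3 - <<'E'
from h import *
w=unp(load('w5'),np.array([(495,335),(148,341),(415,256),(75,254)])/1.4,[109,109,96,96]);print(((w[:,:2]-T)@G).round(1))
st();goto(-77,43.5,82)
E
```

```text
[[ -62.5   87.4]
 [ -61.   -83.2]
 [ -99.7   48.5]
 [-102.  -118.5]]
t 9.07 tip local [-68.7  35. ] z 78.9 F local [-0.7  0.1] -0.3 w 0.3 R [0.259 0.966]
to (-77, 43.5, 82) tool units [ 0.139  0.141 -0.05 ]
```

Call:
{"api": "carry_out", "payload": {
  "plan": [
    [[0.14,0.14,-0.04,0,255],[0.13,0.05,0,0,255],[0.12,0.08,0,0,255],[0.1,0.11,0,0,255],[0.08,0.13,0,0,255],[0.05,0.12,0,0,255],[0.04,0.12,0,0,255],[0,0,0,0,255]]
  ]
}}

```text
clock: 10.07
position: [516.4, 27.0, 182.9]
ee_rot: [[-0.966, 0.257, 0.004], [0.257, 0.966, -0.004], [-0.005, -0.003, -1.0]]
wrist_force: [1.1, -5.2, 1.2]
grip_width: 0.5
```

```bash
python3 - <<'E'
from h import *
st();print(arc((-64,86.5),40,6,226,118,11)[6:])
E
```

```text
t 10.07 tip local [-105.    79.4] z 85.7 F local [ 2.4 -4.8] 1.2 w 0.5 R [0.257 0.966]
[[-108.44381328   80.06834132]
 [-109.06377628   88.15459759]
 [-107.88032861   96.65776371]
 [-104.70332329  105.09930241]
 [ -99.49480451  112.92987969]]
```

Contact shows about 5 N. Tip z is 85.7, so I'll lower slightly and finish the arc.

Call:
{"api": "carry_out", "payload": {
  "plan": [
    [[0.03,0.13,0.04,0,255],[-0.02,0.14,0,0,255],[-0.05,0.14,0,0,255],[-0.09,0.13,0,0,255],[-0.06,0.05,0,0,255],[0,0,0,0,255]]
  ]
}}

```text
clock: 10.82
position: [531.0, 57.6, 179.1]
ee_rot: [[-0.967, 0.256, -0.01], [0.256, 0.967, -0.005], [0.009, -0.008, -1.0]]
wrist_force: [-10.1, -7.6, 5.8]
grip_width: 0.5
```

```bash
python3 - <<'E'
from h import *
st()
E
```

```text
t 10.82 tip local [-99.8 112.2] z 81.9 F local [-7.8 -9.9] 5.8 w 0.5 R [0.256 0.967]
```

Call:
{"api": "carry_out", "payload": {
  "plan": [
    [[-0.07,0.05,0,0,255],[0,0,0,0,255],[0,0,0,0,255]]
  ]
}}

```text
clock: 11.2
position: [532.2, 58.1, 178.9]
ee_rot: [[-0.967, 0.255, -0.019], [0.256, 0.967, -0.008], [0.016, -0.013, -1.0]]
wrist_force: [-15.5, -10.5, 10.4]
grip_width: 0.3
```

```bash
python3 - <<'E'
from h import *
st()
E
```

```text
t 11.2 tip local [-99.6 112.4] z 81.7 F local [-12.4 -14. ] 10.4 w 0.3 R [0.255 0.967]
```

End stop: 19 N with no motion. On to the last bolt.

Call:
{"api": "carry_out", "payload": {
  "plan": [
    [[0.25,-0.15,0,0,255],[0.05,-0.1,-0.6,0,255],[-0.1,-0.9,-0.4,0,255],[-0.2,-0.95,0,0,255],[-0.2,-0.95,0,0,255],[-0.2,-0.95,0,0,255],[0,0,0,0,255]]
  ]
}}

```text
clock: 12.08
position: [501.9, -180.4, 239.6]
ee_rot: [[-0.965, 0.264, 0.003], [0.264, 0.965, -0.002], [-0.004, -0.001, -1.0]]
wrist_force: [0.5, 0.5, 0.2]
grip_width: 0.5
```

```bash
python3 - <<'E'
from h import *
st();goto(-67,-134,80)
E
```

```text
t 12.07 tip local [ -67.3 -124.9] z 142.4 F local [0.4 0.6] 0.2 w 0.5 R [0.264 0.965]
to (-67, -134, 80) tool units [-0.004 -0.151  1.041]
```

Call:
{"api": "carry_out", "payload": {
  "plan": [
    [[0,-0.15,0,0,255],[0,0,0.5,0,255],[0,0,0.5,0,255],[0,0,0,0,255]]
  ]
}}

```text
clock: 12.58
position: [498.1, -183.7, 177.0]
ee_rot: [[-0.966, 0.257, -0.004], [0.257, 0.966, 0.003], [0.005, 0.002, -1.0]]
wrist_force: [0.9, 0.4, -0.0]
grip_width: 0.4
```

```bash
python3 - <<'E'
from h import *
st();goto(-76,-126.5,82)
E
```

```text
t 12.57 tip local [ -70.9 -128.8] z 79.8 F local [0.8 0.7] -0.0 w 0.4 R [0.257 0.966]
to (-76, -126.5, 82) tool units [ 0.086  0.037 -0.036]
```

Call:
{"api": "carry_out", "payload": {
  "plan": [
    [[0.09,0.04,-0.03,0,255],[0.13,0.05,0,0,255],[0.12,0.08,0,0,255],[0.1,0.11,0,0,255],[0.08,0.13,0,0,255],[0.05,0.12,0,0,255],[0.04,0.12,0,0,255],[0,0,0,0,255]]
  ]
}}

```text
clock: 13.58
position: [475.5, -140.5, 182.2]
ee_rot: [[-0.966, 0.257, 0.005], [0.257, 0.966, -0.006], [-0.007, -0.005, -1.0]]
wrist_force: [0.6, -5.8, 1.0]
grip_width: -0.1
```

```bash
python3 - <<'E'
from h import *
st();goto(-107.5,-89,82)
E
```

```text
t 13.57 tip local [-102.5  -93.3] z 85.0 F local [ 2.  -5.5] 1.0 w -0.1 R [0.257 0.966]
to (-107.5, -89, 82) tool units [0.085 0.071 0.049]
```

Call:
{"api": "carry_out", "payload": {
  "plan": [
    [[0.05,0.16,0.03,0,255],[0,0.15,0,0,255],[-0.05,0.14,0,0,255],[-0.09,0.13,0,0,255],[-0.07,0.05,0,0,255],[0,0,0,0,255]]
  ]
}}

```text
clock: 14.32
position: [488.5, -106.0, 178.9]
ee_rot: [[-0.967, 0.255, -0.01], [0.255, 0.967, -0.005], [0.009, -0.007, -1.0]]
wrist_force: [-10.4, -7.9, 5.3]
grip_width: 0.1
```

```bash
python3 - <<'E'
from h import *
st()
E
```

```text
t 14.32 tip local [-100.1  -56.8] z 81.7 F local [ -8.1 -10.2] 5.3 w 0.1 R [0.255 0.967]
```

Call:
{"api": "carry_out", "payload": {
  "plan": [
    [[-0.07,0.05,0,0,255],[0,0,0,0,255],[0,0,0,0,255]]
  ]
}}

```text
clock: 14.7
position: [489.8, -105.5, 178.8]
ee_rot: [[-0.967, 0.254, -0.019], [0.254, 0.967, -0.007], [0.016, -0.012, -1.0]]
wrist_force: [-17.2, -13.5, 10.8]
grip_width: 0.6
```

```bash
python3 - <<'E'
from h import *
st()
E
```

```text
t 14.7 tip local [-99.7 -56.5] z 81.6 F local [-13.3 -17.4] 10.8 w 0.6 R [0.254 0.967]
```

At the end stop. I'll retreat, lift clear, then check with the top camera.

Call:
{"api": "carry_out", "payload": {
  "plan": [
    [[0.25,-0.15,0,0,255],[0.2,-0.1,-0.6,0,255],[0.8,0,-0.5,0,255],[0.9,0,0,0,255],[0.9,0,0,0,255],[0,0,0,0,255],[0,0,0,0,255]]
  ]
}}

```text
clock: 15.58
position: [318.0, -70.0, 245.3]
ee_rot: [[-0.966, 0.259, 0.004], [0.259, 0.966, -0.001], [-0.004, -0.0, -1.0]]
wrist_force: [-0.2, -0.2, 0.3]
grip_width: 0.5
```

```bash
python3 - <<'E'
from h import *
st()
c=snap('top','t9.png');A=cv2.resize(c['pixels'][155:260,250:385,::-1],(480,375),interpolation=cv2.INTER_CUBIC)
c=snap('side','s9.png');B=cv2.resize(c['pixels'][185:295,230:320,::-1],(307,375),interpolation=cv2.INTER_CUBIC)
cv2.imwrite('pics/c9.png',np.hstack([A,B]))
E
```

```text
t 15.57 tip local [-272.9  -63.9] z 148.1 F local [-0.1 -0.2] 0.3 w 0.5 R [0.259 0.966]
```

View pics/c9.png

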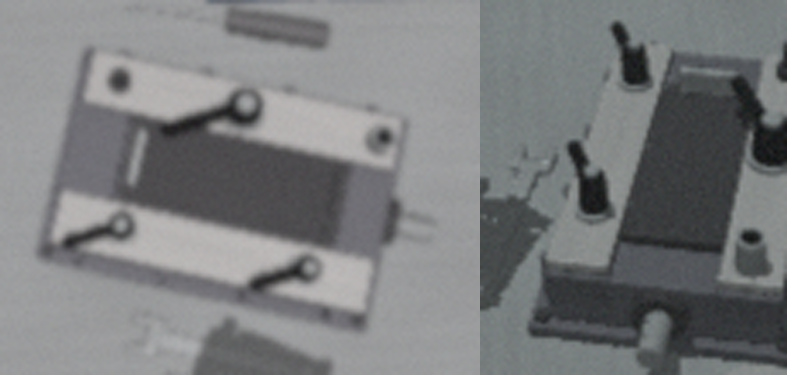

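The cover is home with the slot closed, and all three levers are swung toward +y. The socket, hexbolt, wrench and screwdriver are in place. A quick check of the lever angles, then sign-off.

```bash
python3 - <<'E'
from h import *
c=load('t9');m=lambda L:np.array(L)/[3.556,3.571]+[249.6,154.6]
h=unp(c,m([(246,106),(122,226),(310,267)]),[109]*3);e=unp(c,m([(165,128),(66,244),(252,289)]),[96]*3)
d=(e-h)[:,:2]@G;a=np.degrees(np.arctan2(d[:,1],d[:,0]))%360;print(a,np.radians(240-a),np.hypot(*d.T))
ctrl.sign_off()
E
```

```text
[116.60240185 119.38849868 123.20717912] [2.15369438 2.10506781 2.03841927] [73.5835179  51.73518396 53.04408311]
the job is handed in; nothing more can be done
```

I pushed the cover home by its tab, then turned the long-levered bolt to its end stop, then the two short ones, and handed the job in. The sign-off reports no verdict. It took about 16 s of the 58 s allowed.

- **Cover:** it stopped against its end stop, with the push force rising from about 10 to 22 N and almost no movement. The last pictures show the slot closed.
- **Bolts:** each was pressed against its end stop at about 19–22 N with almost no movement. From the last top picture the angles come out at roughly 2.15 rad (long), 2.11 rad and 2.04 rad (short), against the 2.0 needed. The 2.15 is past the 2.1 stop, so these readings are off by at least 0.05 rad. The 2.04 reading is therefore too close to prove 2.0 on its own, and I rely on the force for that bolt.
- **Bystanders:** the socket, hexbolt, wrench and screwdriver look unmoved in the last pictures. I did not check the spray can, drill and carton again, but the arm never went near them.
- **Arm:** it ended well clear of the gearbox with the wrist force near zero.

The wrist camera and top camera disagreed by 1–4 mm on the gearbox's position, which did not matter for pushing.

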